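# Fit the sanding drum and hold the dust gate open at its mark

## Robot

A 6-joint arm with a two-finger parallel gripper is mounted at the origin on the work surface. World frame = base frame: x ahead of the robot, y to its left, z up, the work surface at z = 0. Lengths are in mm, angles in rad, forces in N, time in s.
With the tool pointing down it reaches from about 275 to 1000 mm from the base axis. Payload 8.4 kg.
Tool frame: the origin (TCP) lies on the mounting face of the last link; the fingertips stand 173 mm ahead of it and the grasp point (between the pads) lies 155 mm ahead of it; z points along the fingers, x is the direction in which the jaws open and shut, and the axes are right-handed (so a half turn about z gives the same grasp; the last joint's range is limited). The gripper opens to 85 mm and grips with 20 to 120 N. Pads are 22 mm wide; open, the fingers measure 114 mm over their backs; the gripper's body (76 mm by 85 mm) begins 54 mm behind the grasp point. The pads swing forward as they close: fully open they stand 13 mm farther back than shut.
Start: joints at [-1.117, 0.353, 1.633, -0, 1.155, -0.002], TCP at [275.112, -561.197, 404.681] pointing down, gripper open.
Joint ranges: [-2.63, 2.63], [-0.92, 2.1], [0.06, 2.66], [-1.3, 4.44], [0, 2.69], [-3.02, 3.02]. Speed limits (rad/s): [2.22, 2.22, 2.79, 3.14, 3.14, 3.14].

## Interface

Orientations are given as [roll, pitch, yaw] about the fixed x, y, z axes, in that order (R = Rz(yaw) Ry(pitch) Rx(roll)).
In Python, from bench import robot gives the robot as it stands.
- The arm moves only by the tool jog_arm, never from a script. Its argument "plan" is one flat list of numbers, 5 for each row, row after row: the opening, from 0 (shut) to 1 (fully open), then the shift along the tool's x, y, z in mm, then the turn about the tool's z in degrees. In form: [hand, x, y, z, spin, hand, x, y, z, spin, ...]. A call has exactly 5 rows; each row is the pose to reach, as a shift and turn from the pose commanded when the call began, along the tool's axes at that moment; what a row does not reach only later rows make up. A row lasts 1/12 s, in which the tool goes at most 41.7 mm and 7.16 degrees, less where a joint would pass 70% of its speed; a pose out of reach is approached as far as the arm can. A call with a gripper value outside its range is refused whole. The fingers move at their own pace and stop on an object; "grip_force" is the grip in N (left out, the last holds). Time passes only in rows, so rows that repeat a pose let the fingers close, or fill a call up. It gives the time, the measured TCP pose, the force and the opening at its end, in the units of the state.
- robot.observe(): the state, without advancing time (a new reading comes with each control period).
- robot.capture(name): name is "scene" or "top"; returns a dict with "pixels" (384x512x3 uint8, red, green, blue), "z_map" (384x512 float32, mm along the optical axis (not along the pixel's ray), 0 where there is no reading), "intrinsics" (3x3 intrinsics, pixels), "pose" (4x4, takes a point from camera to world coordinates). Camera axes: x right, y down, z forward; pixel columns grow to the right and rows downward; lengths in mm; the calibration is good to about 2 mm. A picture is of the moment at which its call begins.
- robot.hand_in(): hands the job in, once; it reports no verdict.
The state is a dict: "time": time; "qpos": joint angles; "qvel": joint speeds; "joint_efforts": joint torques, N m; "position": TCP position; "tcp_rot": TCP orientation; "force": force on the tool from outside, world axes, zero at the start; "ft_torque": the same for the moment, N m; "opening": finger opening in mm.
Only numpy, scipy, OpenCV 4.12 (cv2) and the standard library are available. Lean on these libraries where they do the work, as an engineer would, in place of code of your own. Each camera call takes 0.05 s, during which the arm holds its last target.

## Task

Get the spindle sander ready: slide the slim red-brown sanding drum onto the sander's upright steel spindle, all the way down onto the plate, and let go of it. Then take the black post on the dust gate's spring-return slide, pull the slide out until the red line across it lies within the yellow mark, and keep it there: finish while still holding the post with the gate open at the mark. Leave the blue spare drum, the glue bottle, the wrench and the wood offcut where they are.

Things in the scene. Friction and masses are not known exactly. Their poses are not given: they have to be found in the camera images.
- drum_center (a point): centre (half-way up, on the axis) of the slim red-brown sanding drum: a loose hollow cylinder, 50 mm outside diameter, 70 mm high, with a 22 mm bore right through it, about 0.16 kg, standing upright on the bench; z along its axis. Either end may go down
- spindle_foot (a point): where the spindle's axis meets the top of the sander's plate. The sander is a fixed dark plate 220 x 200 mm, 30 mm high on the bench (this point is 30 mm above the bench), with an upright steel spindle of 19 mm diameter, 85 mm high, that tapers over its top 12 mm to 8 mm; z points up along the spindle. With the drum fully down its centre is 35 mm above this point and the spindle stands 15 mm out of the top
- spindle_tip (a point): top end of the spindle, 85 mm above the plate
- gate: fixed bench dust inlet: a grey housing 170 mm (x) x 150 mm (y) x 36 mm high with a round 100 mm mouth; origin in the middle of its underside, on the bench. Its slide pulls out along the housing's own -x, over a grey tray 12 mm high and 130 mm wide that reaches 285 mm out from the origin
- gate_handle (a point): middle of the upright black post on the gate's slide, 50 mm above the bench: a cylinder of 22 mm diameter, standing from 22 mm to 75 mm above the bench on the slide's flat tongue (66 mm wide, top at 22 mm). With the gate shut it is 165 mm from the gate's origin, along the housing's -x, 80 mm clear of the housing's front. It moves with the slide; its axes are those of the gate. The thin red line across the tongue runs under the post's axis
- gate_slide (a joint): how far the slide is pulled out, m: 0 shut, 0.09 fully out. A spring pulls it shut with about 4 N at 0 growing to about 14 N at 0.09; let go, it snaps back
- mark_line (a point): middle of the yellow mark: two yellow bands 14 mm wide (along the pull), one on each side of the tongue on the tray; the point lies midway between them on the slide's centre line. Its place along the tray differs each time and it does not move during the job
- gate_mark (a joint): where the yellow mark is set, m: the slide's red line is in the middle of the mark when joint gate_slide has this same value (0.035 to 0.065)
- spare_drum: blue spare drum, loose, 76 mm diameter, 70 mm high, standing upright; origin in the middle of its underside. To be left alone
- glue: white glue bottle with a green label and orange cap, 56 mm diameter, 150 mm high, standing; origin in the middle of its underside. To be left alone
- wrench: steel wrench lying on the bench near the robot, 170 mm long along its own x. To be left alone
- offcut: wood offcut 60 x 110 x 30 mm lying on the bench; origin in the middle of its underside. To be left alone

How it is judged:
By the outcome, as a careful person would: the job done as asked, in the order asked, and still so for the second after the job is handed in, while the arm keeps its last pose, push and grip.
It also fails if it takes over 58 s, if anything falls off the work surface, if the arm or the gripper's body presses on something with over 40 N, if the wrist force passes 120 N, or if a joint passes its speed limit or range.

## Working session

There is one attempt and no reset: what is moved stays moved. The work goes in short steps, Python scripts to look and compute and a tool call to move; the robot and the scene stay as the last step left them, time stands still between calls to the robot, and variables do not carry over. Pictures are saved under pics/ and viewed, and the job is handed in when it is done.

Besides the shell and the picture viewer there is one more tool, called after "Request:" by a JSON object that holds its "api" and its "payload". jog_arm: Moves the arm, as the interface text tells. Its arguments: {"type":"object","properties":{"plan":{"type":"array"},"grip_force":{"type":"number"}},"required":["plan"]}

```bash
ls; mkdir -p pics
python3 - <<'E'
from bench import robot
import cv2,numpy as np,pickle
s=robot.observe();print(s)
for n in("scene","top"):
    c=robot.capture(n);pickle.dump(c,open(n+".pkl","wb"))
    cv2.imwrite(f"pics/{n}0.png",c["pixels"][:,:,::-1]);print(c["intrinsics"],c["pose"])
E
```

```text
pics
{'time': 0.0, 'qpos': array([-1.11740922e+00,  3.53667767e-01,  1.63413837e+00,  3.59523807e-05,
        1.15519392e+00, -2.40005306e-03]), 'qvel': array([ 0.00030902,  0.00064086, -0.00019612,  0.00030985,  0.0009856 ,
        0.00050997]), 'joint_efforts': array([-1.30607928e-03, -6.05260992e+01, -3.42056644e+01, -2.42288679e-04,
        9.34372918e-03, -1.15171616e-05]), 'position': array([ 275.00833505, -560.98413025,  403.94744179]), 'tcp_rot': array([-3.14155640e+00,  1.40732464e-03, -1.11502368e+00]), 'force': array([ 0.12696203, -0.27706568,  0.70642813]), 'ft_torque': array([ 0.0056501 , -0.01404051, -0.02480324]), 'opening': 85.31420528995139}
[[371.67264042   0.         256.28312118]
 [  0.         371.67264042 192.89830572]
 [  0.           0.           1.        ]] [[-5.96671340e-01  5.68790061e-01 -5.66092906e-01  1.15727806e+03]
 [ 8.02402875e-01  4.12732875e-01 -4.31046633e-01  4.76476084e+02]
 [-1.15298883e-02 -7.11427748e-01 -7.02664658e-01  8.82529556e+02]
 [ 0.00000000e+00  0.00000000e+00  0.00000000e+00  1.00000000e+00]]
[[383.12434731   0.         256.56654295]
 [  0.         383.12434731 195.28390527]
 [  0.           0.           1.        ]] [[-7.60013274e-02 -9.75798749e-01  2.05038044e-01  3.39037510e+02]
 [-9.97106701e-01  7.46704830e-02 -1.42318416e-02  2.46940165e+01]
 [-1.42287650e-03 -2.05526446e-01 -9.78650528e-01  1.00894274e+03]
 [ 0.00000000e+00  0.00000000e+00  0.00000000e+00  1.00000000e+00]]
```

View pics/scene0.png

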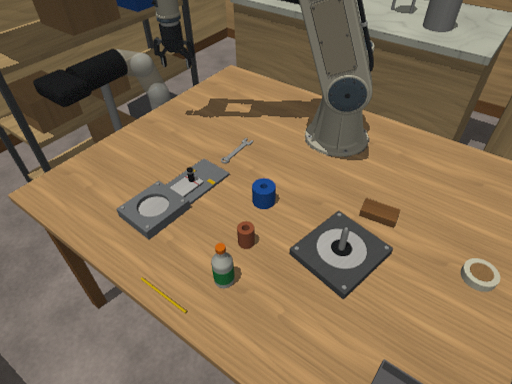

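View pics/top0.png

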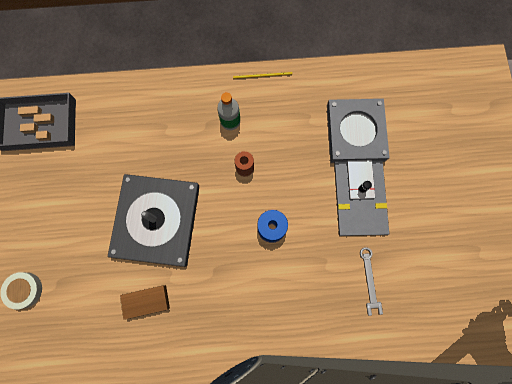

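The scene view shows the drum at about (246,234), the spindle at (343,240), the post at (191,173) and the yellow bands near (212,183). In the top view they are at (244,162), (152,218), (365,187) and (344/381,206). I'll measure each of them next.

```bash
cat > h.py <<'E'
import numpy as np,cv2,pickle
def load(n): return pickle.load(open(n+".pkl","rb"))
def ray(c,u,v):
    K,T=c["intrinsics"],c["pose"]; d=T[:3,:3]@np.linalg.solve(K,[u,v,1.]); return T[:3,3],d
def onz(c,u,v,z):
    o,d=ray(c,u,v); return o+d*(z-o[2])/d[2]
def proj(c,p):
    T=np.linalg.inv(c["pose"]); q=c["intrinsics"]@(T[:3,:3]@np.asarray(p,float)+T[:3,3]); return q[:2]/q[2]
def cloud(c):
    z=c["z_map"];v,u=np.indices(z.shape);K=c["intrinsics"]
    P=np.stack([(u-K[0,2])/K[0,0]*z,(v-K[1,2])/K[1,1]*z,z],-1)
    return P@c["pose"][:3,:3].T+c["pose"][:3,3]
def tri(c1,p1,c2,p2):
    (o1,d1),(o2,d2)=ray(c1,*p1),ray(c2,*p2)
    a=np.linalg.lstsq(np.stack([d1,-d2],1),o2-o1,rcond=None)[0]
    A,B=o1+a[0]*d1,o2+a[1]*d2; return (A+B)/2,np.linalg.norm(A-B)
E
python3 - <<'E'
from h import *
out=[]
for n,boxes in (("top",[(220,80,60,100),(120,185,70,70),(320,150,75,90)]),("scene",[(205,215,60,75),(310,215,70,60),(170,155,65,50)])):
    c=load(n);im=c["pixels"];P=cloud(c);ok=c["z_map"]>0
    hsv=cv2.cvtColor(im,cv2.COLOR_RGB2HSV);H,S,V=[hsv[...,i].astype(int) for i in range(3)]
    R,G,B=[im[...,i].astype(int) for i in range(3)]
    masks=dict(red=((H<9)|(H>174))&(S>110)&(V>50),blue=(H>105)&(H<125)&(S>150),yel=(H>22)&(H<32)&(S>170)&(V>130),cap=(H>7)&(H<16)&(S>220)&(V>200),green=(H>50)&(H<95)&(S>90))
    for k,m in masks.items():
        nn,l,st,ce=cv2.connectedComponentsWithStats(m.astype(np.uint8))
        for i in range(1,nn):
            if st[i,4]>5:
                q=P[(l==i)&ok]; 
                if len(q)==0: continue
                zt=np.percentile(q[:,2],90); t=q[q[:,2]>zt-6]
                print(n,k,st[i],ce[i].round(1),"mean",q.mean(0).round(0),"topz",zt.round(0),"topmean",t.mean(0).round(0), "topmid",((t.min(0)+t.max(0))/2).round(0))
    for i,(x,y,w,h) in enumerate(boxes):
        s=min(700//w,560//h);cv2.imwrite(f"pics/z_{n}{i}.png",cv2.resize(im[y:y+h,x:x+w,::-1],None,fx=s,fy=s,interpolation=cv2.INTER_NEAREST)); print(n,i,s)
E
```

```text
top red [236 152  17  16  59] [246.3 156.7] mean [638.  30.  70.] topz 72.0 topmean [639.  30.  70.] topmid [632.  35.  72.]
top red [238 157   3   9  13] [239.1 161.5] mean [627.  49.  69.] topz 73.0 topmean [627.  49.  71.] topmid [628.  49.  71.]
top red [235 158   3  10  15] [235.9 161.7] mean [627.  57.  71.] topz 73.0 topmean [627.  57.  71.] topmid [625.  56.  71.]
top red [242 158   5   4   9] [243.9 159.6] mean [640.  37.  41.] topz 52.0 topmean [639.  33.  52.] topmid [639.  33.  52.]
top red [239 167   4   3   6] [240.7 168. ] mean [610.  46.  70.] topz 71.0 topmean [610.  46.  70.] topmid [610.  46.  70.]
top red [237 170  15   6  33] [243.9 172.4] mean [607.  39.  33.] topz 52.0 topmean [607.  41.  52.] topmid [607.  42.  53.]
top red [370 187   5   3  10] [371.6 188.4] mean [ 540. -292.   28.] topz 30.0 topmean [ 538. -288.   37.] topmid [ 537. -286.   50.]
top red [349 189  10   1  10] [353.5 189. ] mean [ 543. -246.   23.] topz 26.0 topmean [ 543. -247.   23.] topmid [ 543. -247.   24.]
top blue [360 187   3   5   6] [360.7 189.2] mean [ 537. -259.   43.] topz 49.0 to
[... 841 characters left out ...]
8.  31.]
scene blue [117   0  37  12 303] [135.   4.] mean [ -177. -1348.   201.] topz 220.0 topmean [ -161. -1318.   226.] topmid [  51. -987.  347.]
scene blue [252 179  23  30 578] [263.4 193.2] mean [475. -15.  51.] topz 70.0 topmean [465. -21.  68.] topmid [463. -22.  68.]
scene yel [208 179   7   5  18] [210.7 181.3] mean [ 503. -218.   13.] topz 15.0 topmean [ 503. -218.   13.] topmid [ 503. -218.   13.]
scene yel [141 278  45  35 131] [163.4 294.9] mean [902. -32.   6.] topz 9.0 topmean [902. -31.   7.] topmid [901. -36.   7.]
scene green [213 269  21  16 209] [223.7 277.5] mean [785.  81.  45.] topz 63.0 topmean [785.  82.  63.] topmid [779.  74.  65.]
scene 0 7
scene 1 9
scene 2 10
```

Run:
```python
from h import *
ims=[cv2.imread(f"pics/z_top{i}.png") for i in range(3)]+[cv2.imread(f"pics/z_scene{i}.png") for i in range(3)]
for i in range(6):print(i,ims[i].shape)
def row(a):
    return np.hstack([cv2.copyMakeBorder(x,0,max(y.shape[0] for y in a)-x.shape[0],0,6,cv2.BORDER_CONSTANT) for x in a])
for n,a in(("A",ims[:3]),("B",ims[3:])):
    r=row(a);cv2.imwrite(f"pics/zz{n}.png",cv2.resize(r,None,fx=800/r.shape[1],fy=800/r.shape[1],interpolation=cv2.INTER_AREA))
```

```text
0 (500, 300, 3)
1 (560, 560, 3)
2 (540, 450, 3)
3 (525, 420, 3)
4 (540, 630, 3)
5 (500, 650, 3)
```

View pics/z_top1.png

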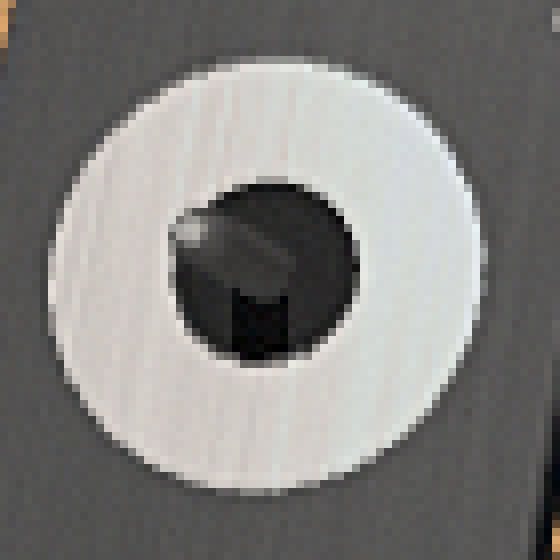

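View pics/z_top0.png

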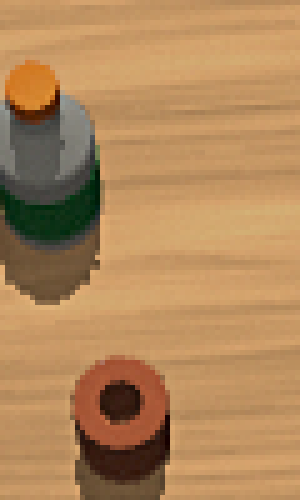

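View pics/z_top2.png

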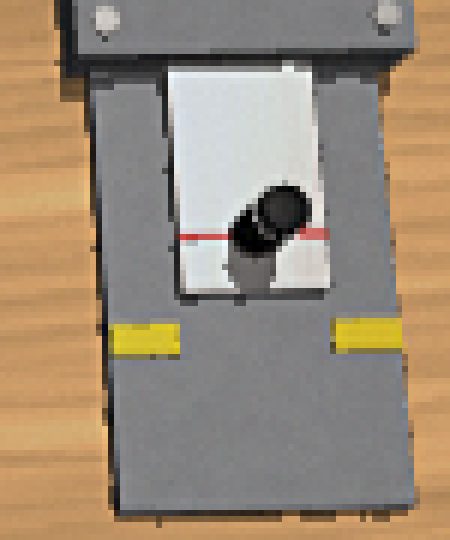

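View pics/z_scene1.png

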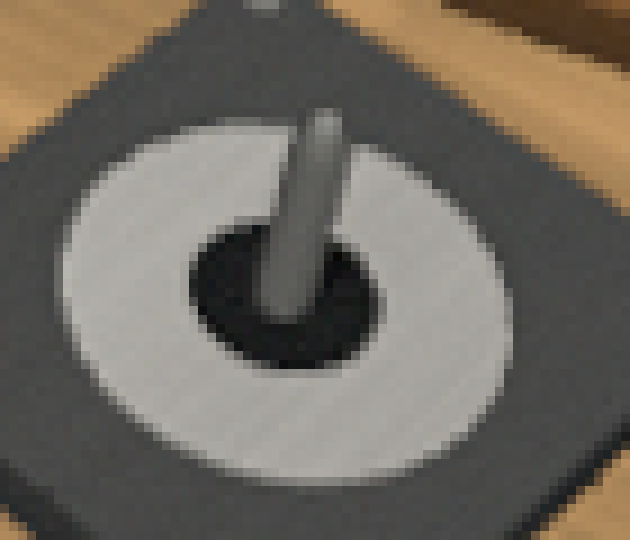

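View pics/z_scene0.png

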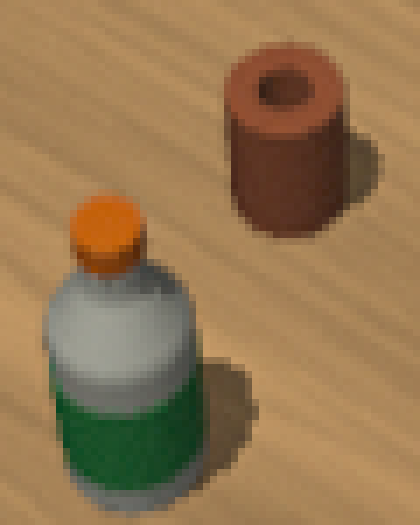

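View pics/z_scene2.png

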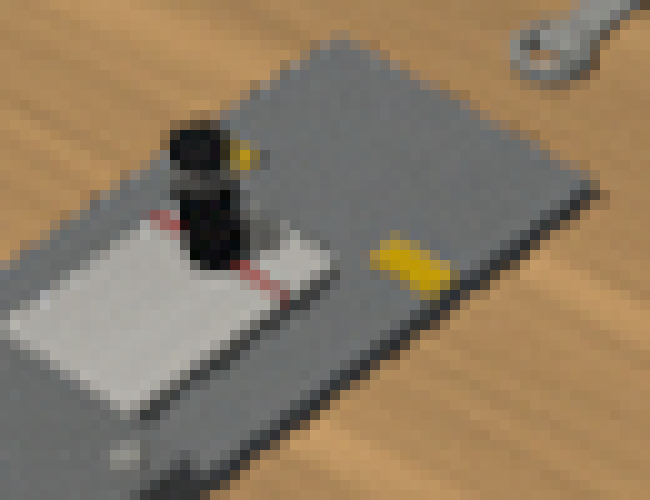

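Run:
```python
from h import *
t,s=load("top"),load("scene")
def f(n,a,b,z):
    p,e=tri(t,a,s,b);print(n,"tri",p.round(1),"gap",round(e,1),"top@z",onz(t,*a,z).round(1),"scene@z",onz(s,*b,z).round(1))
f("drumtop",(243.7,159.7),(245.2,227.4),70)
f("tip",(143.25,213.),(345.3,227.4),115)
f("post",(367.2,184.8),(189.3,169.3),75)
f("yelL",(343.8,206.),(210.7,181.0),12)
# white disc ellipse fits
for n,c,(x,y,w,h) in(("top",t,(120,185,70,70)),("scene",s,(310,215,75,60))):
    im=c["pixels"][y:y+h,x:x+w].astype(int);m=((im.min(-1)>110)&(np.ptp(im,axis=-1)<40)).astype(np.uint8)
    cs,_=cv2.findContours(m,cv2.RETR_EXTERNAL,cv2.CHAIN_APPROX_NONE);k=max(cs,key=cv2.contourArea)
    hull=cv2.convexHull(k) if n=="top" else k
    P=np.array([onz(c,u+x,v+y,31)[:2] for u,v in k[:,0]])
    # robust circle
    from scipy.optimize import least_squares
    r=least_squares(lambda q:np.hypot(P[:,0]-q[0],P[:,1]-q[1])-q[2],[*P.mean(0),60],loss="soft_l1");print(n,"disc",r.x.round(1))
# drum bore/outer circles on z=70
for n,c,(x,y,w,h) in(("top",t,(230,145,30,32)),("scene",s,(232,215,28,25))):
    im=c["pixels"][y:y+h,x:x+w].astype(int);m=((im[...,0]>125)&(im[...,1]<110)&(im[...,0]-im[...,2]>70)).astype(np.uint8)
    cs,_=cv2.findContours(m,cv2.RETR_EXTERNAL,cv2.CHAIN_APPROX_NONE);k=max(cs,key=cv2.contourArea)
    P=np.array([onz(c,u+x,v+y,70)[:2] for u,v in k[:,0]])
    r=least_squares(lambda q:np.hypot(P[:,0]-q[0],P[:,1]-q[1])-q[2],[*P.mean(0),25],loss="soft_l1");print(n,"drum",r.x.round(1),m.sum())
    print("top of cap" if 0 else "")
for a in((343.8,206.),(381.2,205.1)):print("yel",onz(t,*a,12).round(1))
for a in((348.5,189.),(373.5,188.4)):print("red",onz(t,*a,22).round(1))
for a in(((95-0)/6+319.5,75/6+149.5),(118/6+319.5,510/6+149.5),(412/6+319.5,505/6+149.5),(382/6+319.5,75/6+149.5)):print("tray",onz(t,*a,12).round(1))
f("cap",(32/5+219.5,85/5+79.5),(108/7+204.5,225/7+214.5),150)
f("spare",(272.3,225),(263.5,186),70)
```

```text
drumtop tri [631.9  35.9  68.4] gap 2.0 top@z [630.9  36.7  70. ] scene@z [633.3  35.9  70. ]
tip tri [504.7 279.3 116.9] gap 4.4 top@z [504.1 281.8 115. ] scene@z [504.4 276.9 115. ]
post tri [ 542.4 -270.2   68.1] gap 2.0 top@z [ 540.3 -267.2   75. ] scene@z [ 547.8 -265.1   75. ]
yelL tri [ 501.9 -218.1   12.9] gap 1.9 top@z [ 501.5 -217.4   12. ] scene@z [ 501.5 -219.8   12. ]
top disc [503.5 281.7  69.5]
scene disc [507.1 279.6  67.6]
top drum [630.1  37.   23. ] 211

scene drum [632.2  35.   22.7] 130

yel [ 501.5 -217.4   12. ]
yel [ 496.3 -316.3   12. ]
red [ 544.2 -233.    22. ]
red [ 540.8 -299.    22. ]
tray [ 623.5 -209.4   12. ]
tray [ 427.5 -196.2   12. ]
tray [ 420.  -323.6   12. ]
tray [ 613.6 -338.5   12. ]
cap tri [769.2  67.1 149.4] gap 1.4 top@z [768.5  67.7 150. ] scene@z [769.8  66.8 150. ]
spare tri [459.6 -23.5  65.2] gap 3.1 top@z [458.2 -21.9  70. ] scene@z [464.3 -22.   70. ]
```

Request:
{"api": "jog_arm", "payload": {"plan": [1,-379,-583,0,-60.4,1,-379,-583,0,-60.4,1,-379,-583,0,-60.4,1,-379,-583,0,-60.4,1,-379,-583,0,-60.4]}}

```text
time: 0.52
position: [382.3, -380.6, 404.4]
tcp_rot: [-3.141, 0.0, -0.484]
force: [1.3, 0.2, 0.5]
opening: 85.2
```

```bash
cat > go.py <<'E'
# usage: go.py x y z yawdeg -> tool-frame shift from measured pose
import sys,numpy as np
from bench import robot
s=robot.observe();p=s["position"];y=s["tcp_rot"][2]
print("t",round(s["time"],2),"pos",p.round(1),"rot",np.degrees(s["tcp_rot"]).round(2),"F",s["force"].round(1),"T",s["ft_torque"].round(2),"open",round(s["opening"],1),"q6",s["qpos"][5].round(2))
if len(sys.argv)>1:
    t=[float(a) for a in sys.argv[1:5]];d=np.array(t[:3])-p
    print("shift",(d[0]*np.cos(y)+d[1]*np.sin(y)).round(1),(d[0]*np.sin(y)-d[1]*np.cos(y)).round(1),(-d[2]).round(1),"spin",(-(t[3]-np.degrees(y))).round(1))
E
python3 go.py 631.5 36 404 -3.5
```

```text
t 0.52 pos [ 382.3 -380.6  404.4] rot [-1.7999e+02  3.0000e-02 -2.7750e+01] F [1.3 0.2 0.5] T [-0.03 -0.06  0.  ] open 85.2 q6 -0.3
shift 26.5 -484.7 0.4 spin -24.3
```

Request:
{"api": "jog_arm", "payload": {"plan": [1,26,-485,0,-24.3,1,26,-485,0,-24.3,1,26,-485,0,-24.3,1,26,-485,0,-24.3,1,26,-485,0,-24.3]}}

```text
time: 0.93
position: [490.2, -202.1, 404.6]
tcp_rot: [-3.142, 0.0, -0.062]
force: [-0.3, -2.0, 0.1]
opening: 86.0
```

```bash
python3 go.py 631.5 36 320 -3.5
```

```text
t 0.93 pos [ 490.2 -202.1  404.6] rot [-1.80e+02  1.00e-02 -3.57e+00] F [-0.3 -2.   0.1] T [ 0.   -0.01 -0.01] open 86.0 q6 -0.33
shift 126.2 -246.4 84.6 spin -0.1
```

Request:
{"api": "jog_arm", "payload": {"plan": [1,126,-246,85,0,1,126,-246,85,0,1,126,-246,85,0,1,126,-246,85,0,1,126,-246,85,0]}}

```text
time: 1.35
position: [592.5, -31.2, 342.7]
tcp_rot: [3.142, 0.0, -0.066]
force: [0.3, -1.3, -0.2]
opening: 85.7
```

```bash
python3 go.py 631.5 36 320 -3.5
```

```text
t 1.35 pos [592.5 -31.2 342.7] rot [ 1.80e+02  2.00e-02 -3.77e+00] F [ 0.3 -1.3 -0.2] T [-0.01 -0.02  0.04] open 85.7 q6 0.01
shift 34.5 -69.6 22.7 spin -0.3
```

Request:
{"api": "jog_arm", "payload": {"plan": [1,34,-69,22,0,1,34,-69,22,0,1,34,-69,22,0,1,34,-69,22,0,1,34,-69,22,0]}}

```text
time: 1.77
position: [630.1, 33.4, 320.9]
tcp_rot: [3.141, 0.001, -0.065]
force: [0.1, -0.2, 0.1]
opening: 85.2
```

```bash
python3 go.py 631.5 36 205 -3.5
```

```text
t 1.77 pos [630.1  33.4 320.9] rot [ 1.7997e+02  8.0000e-02 -3.7300e+00] F [ 0.1 -0.2  0.1] T [-0.01  0.04 -0.04] open 85.2 q6 0.12
shift 1.3 -2.7 115.9 spin -0.2
```

Request:
{"api": "jog_arm", "payload": {"plan": [1,1.5,-2.5,30,0,1,1.5,-2.5,60,0,1,1.5,-2.5,90,0,1,1.5,-2.5,115,0,1,1.5,-2.5,116,0]}}

```text
time: 2.18
position: [629.6, 34.2, 201.5]
tcp_rot: [3.141, 0.007, -0.068]
force: [-1.9, 0.2, -0.4]
opening: 85.3
```

```bash
python3 go.py 631.5 36 205 -3.5;  python3 - <<'E'
from bench import robot
from h import *
for n in("scene","top"):
    c=robot.capture(n);pickle.dump(c,open(n+"1.pkl","wb"))
    x,y,w,h=(180,130,140,150) if n=="scene" else (190,90,120,120)
    cv2.imwrite(f"pics/{n}1.png",cv2.resize(c["pixels"][y:y+h,x:x+w,::-1],None,fx=3.5,fy=3.5,interpolation=cv2.INTER_CUBIC))
E
```

```text
t 2.18 pos [629.6  34.2 201.5] rot [179.94   0.4   -3.88] F [-1.9  0.2 -0.4] T [-0.06  0.08  0.02] open 85.3 q6 0.12
shift 1.8 -2.0 -3.5 spin -0.4
```

View pics/scene1.png

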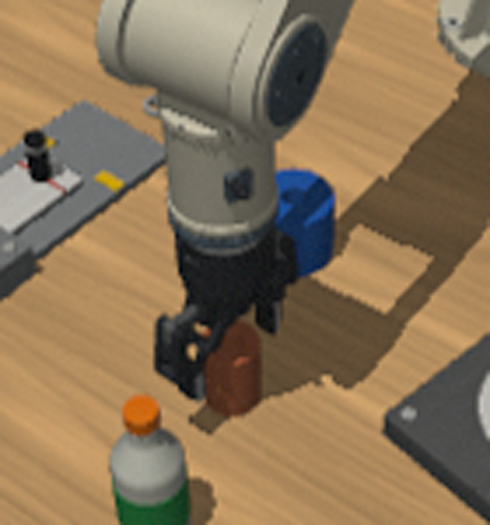

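View pics/top1.png

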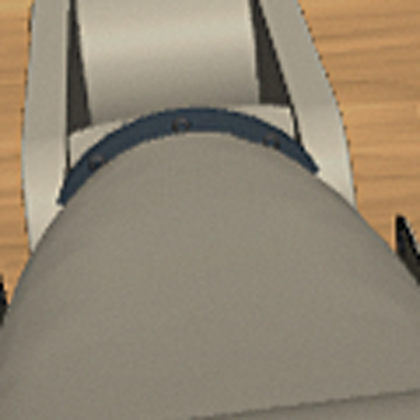

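Request:
{"api": "jog_arm", "payload": {"plan": [1,1,-1,-2,0,1,1,-1,-2,0,0.3,1,-1,-2,0,0.3,1,-1,-2,0,0.3,1,-1,-2,0], "grip_force": 50}}

```text
time: 2.7
position: [633.2, 36.8, 208.4]
tcp_rot: [-3.141, -0.001, -0.066]
force: [-2.2, -0.2, 1.2]
opening: 51.5
```

Request:
{"api": "jog_arm", "payload": {"plan": [0.3,0,0,0,0,0.3,0,0,0,0,0.3,0,0,0,0,0.3,0,0,0,0,0.3,0,0,0,0]}}

```text
time: 3.12
position: [633.3, 36.9, 208.6]
tcp_rot: [-3.142, -0.001, -0.066]
force: [-3.5, -0.7, 9.5]
opening: 49.0
```

```bash
python3 go.py 631.5 36 205 -3.5
```

```text
t 3.12 pos [633.3  36.9 208.6] rot [-1.80e+02 -4.00e-02 -3.76e+00] F [-3.5 -0.7  9.5] T [-0.    0.48  0.03] open 49.0 q6 0.12
shift -1.7 1.0 3.6 spin -0.3
```

Request:
{"api": "jog_arm", "payload": {"plan": [0.3,0,0,-15,0,0.3,0,0,-45,0,0.3,0,0,-80,0,0.3,0,0,-115,0,0.3,0,0,-150,0]}}

```text
time: 3.53
position: [632.7, 36.8, 358.8]
tcp_rot: [3.141, 0.001, -0.066]
force: [0.6, 0.5, -1.6]
opening: 48.9
```

```bash
python3 go.py 506 280 358 -3.7
```

```text
t 3.53 pos [632.7  36.8 358.8] rot [ 1.7999e+02  5.0000e-02 -3.7600e+00] F [ 0.6  0.5 -1.6] T [ 0.   -0.06  0.02] open 48.9 q6 0.12
shift -142.4 -234.3 0.8 spin -0.1
```

Request:
{"api": "jog_arm", "payload": {"plan": [0.3,-11,-18,0,0,0.3,-28,-47,0,0,0.3,-45,-75,0,0,0.3,-62,-103,0,0,0.3,-80,-131,0,0]}}

```text
time: 3.95
position: [561.0, 173.8, 357.6]
tcp_rot: [-3.142, -0.0, -0.066]
force: [0.8, 0.7, -0.7]
opening: 49.0
```

Request:
{"api": "jog_arm", "payload": {"plan": [0.3,-17,-29,0,0,0.3,-34,-58,0,0,0.3,-50,-83,0,0,0.3,-60,-100,0,0,0.3,-62,-103,0,0]}}

```text
time: 4.37
position: [505.2, 282.1, 357.5]
tcp_rot: [-3.141, 0.001, -0.063]
force: [0.3, -0.2, -1.7]
opening: 49.3
```

```bash
python3 go.py 504.5 281 358 -3.7;  python3 - <<'E'
from bench import robot
from h import *
for n in("scene","top"):
    c=robot.capture(n);pickle.dump(c,open(n+"2.pkl","wb"))
    x,y,w,h=(290,150,120,120) if n=="scene" else (100,150,120,120)
    cv2.imwrite(f"pics/{n}2.png",cv2.resize(c["pixels"][y:y+h,x:x+w,::-1],None,fx=4.5,fy=4.5,interpolation=cv2.INTER_CUBIC))
E
```

```text
t 4.37 pos [505.2 282.1 357.5] rot [-1.7996e+02  4.0000e-02 -3.6300e+00] F [ 0.3 -0.2 -1.7] T [-0.   -0.02 -0.03] open 49.3 q6 0.57
shift -0.6 1.2 -0.5 spin 0.1
```

View pics/scene2.png

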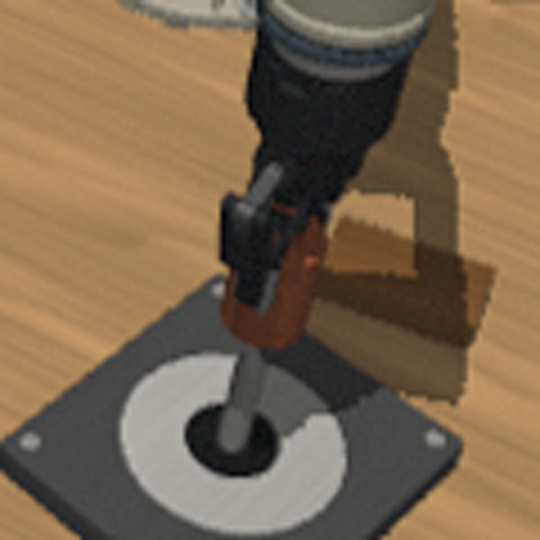

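View pics/top2.png

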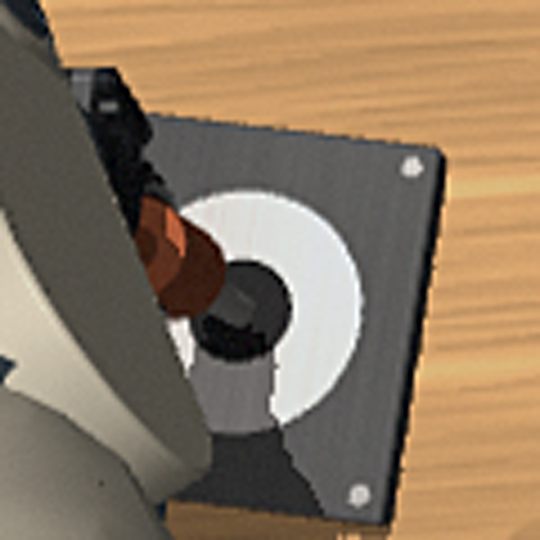

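Run:
```python
from h import *
from scipy.optimize import least_squares
for n,(x,y,w,h) in(("scene",(335,205,30,26)),("top",(128,185,30,40))):
    c=load(n+"2");im=c["pixels"][y:y+h,x:x+w]
    hsv=cv2.cvtColor(im,cv2.COLOR_RGB2HSV).astype(int)
    m=(((hsv[...,0]<12)|(hsv[...,0]>172))&(hsv[...,1]>100)&(hsv[...,2]>40)).astype(np.uint8)
    cs,_=cv2.findContours(m,cv2.RETR_EXTERNAL,cv2.CHAIN_APPROX_NONE);k=max(cs,key=cv2.contourArea)[:,0]+[x,y]
    cv2.imwrite(f"pics/m_{n}.png",cv2.resize(np.hstack([im[...,::-1],cv2.cvtColor(m*255,cv2.COLOR_GRAY2BGR)]),None,fx=10,fy=10,interpolation=cv2.INTER_NEAREST))
    # lower rim: points whose outward direction faces the camera (scene: bottom of image per column)
    if n=="scene": e=np.array([[u,k[k[:,0]==u][:,1].max()+.5] for u in range(k[:,0].min(),k[:,0].max()+1)])
    else: e=None
    print(n,k.min(0),k.max(0)); 
    if e is not None: print(e.tolist())
    else: print(k.tolist())
```

```text
scene [339 205] [361 227]
[[339.0, 221.5], [340.0, 222.5], [341.0, 223.5], [342.0, 224.5], [343.0, 225.5], [344.0, 225.5], [345.0, 225.5], [346.0, 226.5], [347.0, 226.5], [348.0, 227.5], [349.0, 227.5], [350.0, 226.5], [351.0, 227.5], [352.0, 226.5], [353.0, 226.5], [354.0, 226.5], [355.0, 225.5], [356.0, 224.5], [357.0, 223.5], [358.0, 219.5], [359.0, 214.5], [360.0, 213.5], [361.0, 210.5]]
top [130 193] [149 220]
[[132, 193], [131, 194], [131, 195], [131, 196], [131, 197], [131, 198], [131, 199], [131, 200], [130, 201], [130, 202], [130, 203], [130, 204], [131, 205], [131, 206], [131, 207], [132, 208], [132, 209], [133, 210], [133, 211], [133, 212], [134, 213], [134, 214], [135, 215], [135, 216], [136, 217], [137, 218], [137, 219], [138, 219], [139, 219], [140, 219], [141, 219], [142, 220], [143, 219], [144, 218], [145, 218], [146, 217], [147, 216], [148, 215], [148, 214], [149, 213], [149, 212], [149, 211], [149, 210], [149, 209], [149, 208], [149, 207], [148, 206], [147, 205], [147, 204], [146, 203], [146, 202], [145, 202], [144, 201], [143, 200], [142, 200], [141, 199], [140, 198], [139, 198], [138, 197], [138, 196], [137, 195], [136, 195], [135, 195], [134, 194], [133, 194]]
```

View pics/m_scene.png

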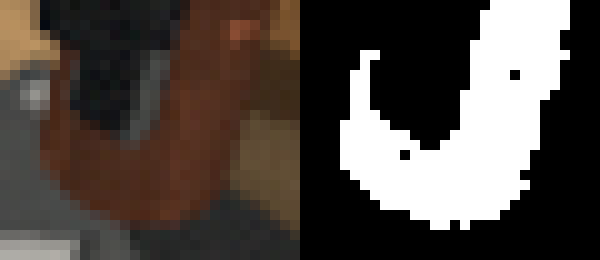

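View pics/m_top.png

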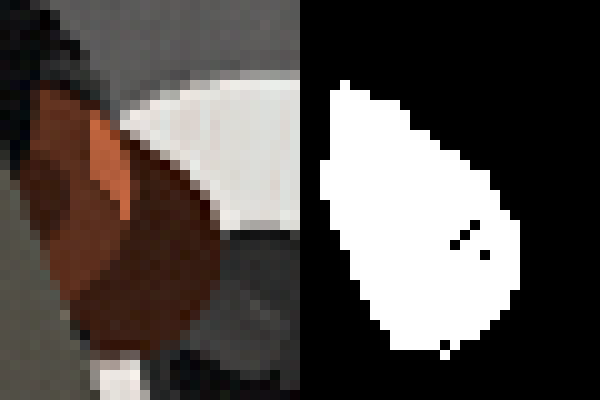

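Run:
```python
from h import *
from scipy.optimize import least_squares
se=[[340,222],[341,223.2],[342,224],[343,225],[344,225.4],[345,225.9],[346,226.4],[347,226.7],[348,227],[349,227.1],[350,227],[351,227.1],[352,226.8],[353,226.5],[354,226],[355,225.3],[356,224.5]]
te=[[149.4,211],[149.4,210],[149.4,212],[149.3,213],[148.5,214.4],[148,215.4],[147.2,216.3],[146.3,217.3],[145,218.3],[144,219],[142.5,219.4]]
for n,e in(("scene",se),("top",te)):
    c=load(n+"2")
    P=np.array([onz(c,u,v,149)[:2] for u,v in e])
    r=least_squares(lambda q:np.hypot(P[:,0]-q[0],P[:,1]-q[1])-25,P.mean(0)+[-10,-10]);print(n,r.x.round(1),np.abs(r.fun).max().round(1))
    r=least_squares(lambda q:np.hypot(P[:,0]-q[0],P[:,1]-q[1])-q[2],[*r.x,25]);print(n,"free",r.x.round(1))
```

```text
scene [504.7 279.9] 1.1
scene free [507.4 281.1  22.4]
top [477.4 244.8] 4.8
top free [ -83341.6 -108505.3  137327. ]
```

Run:
```python
from h import *
from scipy.optimize import least_squares
te=[[149.4,211],[149.4,210],[149.4,212],[149.3,213],[148.5,214.4],[148,215.4],[147.2,216.3],[146.3,217.3],[145,218.3],[144,219],[142.5,219.4]]
c=load("top2")
P=np.array([onz(c,u,v,149)[:2] for u,v in te])
for i in (25,24):
    r=least_squares(lambda q:np.hypot(P[:,0]-q[0],P[:,1]-q[1])-i,P.mean(0)+[15,15]);print(r.x.round(1),np.abs(r.fun).max().round(1))
```

```text
[506.1 282.2] 0.7
[505.5 281.3] 0.6
```

Request:
{"api": "jog_arm", "payload": {"plan": [0.3,-0.8,1.1,8,0,0.3,-0.8,1.1,18,0,0.3,-0.8,1.1,28,0,0.3,-0.8,1.1,36,0,0.3,-0.8,1.1,40,0]}}

```text
time: 4.88
position: [505.8, 277.8, 315.5]
tcp_rot: [3.141, 0.002, -0.067]
force: [-1.0, 1.4, 1.9]
opening: 49.1
```

```bash
python3 go.py 504.5 281 308 -3.7
```

```text
t 4.88 pos [505.8 277.8 315.5] rot [ 1.7994e+02  1.3000e-01 -3.8500e+00] F [-1.   1.4  1.9] T [0.49 0.4  0.05] open 49.1 q6 0.57
shift -1.6 -3.1 7.5 spin -0.1
```

Request:
{"api": "jog_arm", "payload": {"plan": [0.3,0,0,0,0,0.3,0,0,0,0,0.3,0,0,0,0,0.3,0,0,0,0,0.3,0,0,0,0]}}

```text
time: 5.3
position: [506.1, 278.6, 317.9]
tcp_rot: [-3.141, -0.001, -0.066]
force: [0.3, 0.5, -1.7]
opening: 49.3
```

```bash
python3 go.py 504.5 281 308 -3.7;  python3 - <<'E'
from bench import robot
from h import *
a=[]
for n in("scene","top"):
    c=robot.capture(n);pickle.dump(c,open(n+"3.pkl","wb"))
    x,y,w,h=(305,180,80,90) if n=="scene" else (100,170,80,90)
    a.append(cv2.resize(c["pixels"][y:y+h,x:x+w,::-1],None,fx=4.9,fy=4.9,interpolation=cv2.INTER_CUBIC))
cv2.imwrite("pics/b3.png",np.hstack(a))
E
python3 go.py
```

```text
t 5.3 pos [506.1 278.6 317.9] rot [-1.7998e+02 -4.0000e-02 -3.7700e+00] F [ 0.3  0.5 -1.7] T [ 0.03 -0.   -0.04] open 49.3 q6 0.57
shift -1.8 -2.3 9.9 spin -0.1
t 5.4 pos [506.1 278.6 317.8] rot [-1.7999e+02 -3.0000e-02 -3.7700e+00] F [-0.2 -0.3 -1. ] T [ 0.03 -0.03 -0.03] open 49.1 q6 0.57
```

View pics/b3.png

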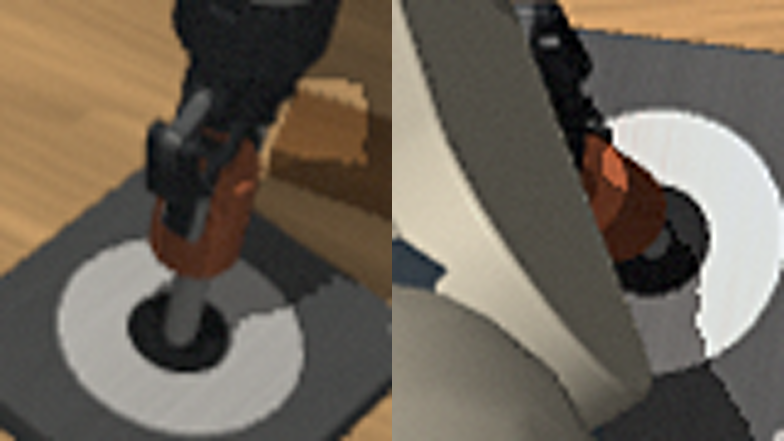

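Run:
```python
from h import *
from scipy.optimize import least_squares
for n,(x,y,w,h) in(("scene",(330,215,35,26)),("top",(135,195,22,35))):
    c=load(n+"3");im=c["pixels"][y:y+h,x:x+w]
    hsv=cv2.cvtColor(im,cv2.COLOR_RGB2HSV).astype(int)
    m=(((hsv[...,0]<12)|(hsv[...,0]>172))&(hsv[...,1]>100)&(hsv[...,2]>40)).astype(np.uint8)
    m=cv2.morphologyEx(m,cv2.MORPH_CLOSE,np.ones((3,3),np.uint8))
    cs,_=cv2.findContours(m,cv2.RETR_EXTERNAL,cv2.CHAIN_APPROX_NONE);k=max(cs,key=cv2.contourArea)[:,0]+[x,y]
    if n=="scene": e=np.array([[u,k[k[:,0]==u][:,1].max()+.4] for u in range(k[:,0].min()+2,k[:,0].min()+18)])
    else:
        rx=k[:,0].max(); e=np.array([[k[k[:,1]==v][:,0].max()+.4,v] for v in range(k[k[:,0]==rx][:,1].min()+1,k[:,1].max())])
    print(e.tolist())
    P=np.array([onz(c,u,v,109)[:2] for u,v in e])
    for rad in(25,24):
        r=least_squares(lambda q:np.hypot(P[:,0]-q[0],P[:,1]-q[1])-rad,P.mean(0)+([-15,-15] if n=="scene" else [15,15]),loss="soft_l1");print(n,r.x.round(1),np.abs(r.fun).max().round(1))
```

```text
[[338.0, 233.4], [339.0, 234.4], [340.0, 234.4], [341.0, 235.4], [342.0, 235.4], [343.0, 235.4], [344.0, 236.4], [345.0, 236.4], [346.0, 236.4], [347.0, 236.4], [348.0, 235.4], [349.0, 235.4], [350.0, 234.4], [351.0, 234.4], [352.0, 233.4], [353.0, 232.4]]
scene [505.6 274.7] 1.7
scene [506.6 275.4] 1.7
[[156.4, 210.0], [156.4, 211.0], [156.4, 212.0], [156.4, 213.0], [156.4, 214.0], [156.4, 215.0], [154.4, 216.0], [154.4, 217.0], [153.4, 218.0], [151.4, 219.0], [151.4, 220.0], [150.4, 221.0]]
top [508.9 276.9] 1.8
top [508.4 276. ] 1.8
```

Request:
{"api": "jog_arm", "payload": {"plan": [0.3,-1.2,-2.3,0,0,0.3,-1.2,-2.3,0,0,0.3,-1.2,-2.3,4,0,0.3,-1.2,-2.3,8,0,0.3,-1.2,-2.3,12,0]}}

```text
time: 5.82
position: [504.9, 280.9, 304.9]
tcp_rot: [3.141, 0.0, -0.066]
force: [-1.3, 1.2, -1.6]
opening: 48.8
```

```bash
python3 go.py 504.5 281 308 -3.7
```

```text
t 5.82 pos [504.9 280.9 304.9] rot [ 1.7999e+02  1.0000e-02 -3.7700e+00] F [-1.3  1.2 -1.6] T [-0.    0.03  0.01] open 48.8 q6 0.57
shift -0.4 -0.1 -3.1 spin -0.1
```

Bottom at about 96 mm, so it is past the taper with almost no force. I'll continue down.

Request:
{"api": "jog_arm", "payload": {"plan": [0.3,0,0,4,0,0.3,0,0,8,0,0.3,0,0,12,0,0.3,0,0,16,0,0.3,0,0,20,0]}}

```text
time: 6.23
position: [505.0, 280.9, 284.9]
tcp_rot: [3.141, 0.0, -0.066]
force: [-0.2, -0.2, -0.4]
opening: 49.4
```

```bash
python3 go.py 504.5 281 308 -3.7
```

```text
t 6.23 pos [505.  280.9 284.9] rot [ 1.7999e+02  1.0000e-02 -3.7800e+00] F [-0.2 -0.2 -0.4] T [-0.01  0.02  0.01] open 49.4 q6 0.57
shift -0.5 -0.1 -23.1 spin -0.1
```

Request:
{"api": "jog_arm", "payload": {"plan": [0.3,0,0,8,0,0.3,0,0,18,0,0.3,0,0,28,0,0.3,0,0,36,0,0.3,0,0,40,0]}}

```text
time: 6.65
position: [504.5, 280.7, 243.7]
tcp_rot: [3.14, 0.002, -0.066]
force: [0.3, 0.0, -0.8]
opening: 49.0
```

Request:
{"api": "jog_arm", "payload": {"plan": [0.3,0,0,2,0,0.3,0,0,4,0,0.3,0,0,6,0,0.3,0,0,7,0,0.3,0,0,7,0]}}

```text
time: 7.07
position: [505.1, 281.0, 238.8]
tcp_rot: [-3.141, -0.0, -0.066]
force: [-0.2, 0.2, -1.6]
opening: 48.8
```

```bash
python3 go.py 504.5 281 308 -3.7
```

```text
t 7.07 pos [505.1 281.  238.8] rot [-1.7998e+02 -2.0000e-02 -3.7800e+00] F [-0.2  0.2 -1.6] T [0.   0.07 0.  ] open 48.8 q6 0.57
shift -0.6 0.1 -69.2 spin -0.1
```

No contact yet, so I'll ease down until it touches.

Request:
{"api": "jog_arm", "payload": {"plan": [0.3,0,0,0.7,0,0.3,0,0,1.3,0,0.3,0,0,2,0,0.3,0,0,2.5,0,0.3,0,0,2.5,0]}}

```text
time: 7.48
position: [505.1, 281.1, 238.6]
tcp_rot: [-3.141, -0.001, -0.066]
force: [-8.2, -3.6, 25.7]
opening: 49.1
```

```bash
python3 go.py 504.5 281 308 -3.7
```

```text
t 7.48 pos [505.1 281.1 238.6] rot [-1.7996e+02 -5.0000e-02 -3.7800e+00] F [-8.2 -3.6 25.7] T [-0.74  1.34  0.02] open 49.1 q6 0.57
shift -0.6 0.1 -69.4 spin -0.1
```

Request:
{"api": "jog_arm", "payload": {"plan": [0.3,0,0,-1.5,0,1,0,0,-1.5,0,1,0,0,-1.5,0,1,0,0,-1.5,0,1,0,0,-1.5,0]}}

```text
time: 7.9
position: [505.0, 280.9, 237.3]
tcp_rot: [3.142, 0.0, -0.066]
force: [-0.1, 0.2, -0.2]
opening: 85.3
```

Request:
{"api": "jog_arm", "payload": {"plan": [1,0,0,-1.5,0,1,0,0,-10,0,1,0,0,-30,0,1,0,0,-60,0,1,0,0,-100,0]}}

```text
time: 8.32
position: [504.1, 280.4, 336.8]
tcp_rot: [3.139, 0.004, -0.066]
force: [1.3, -1.0, -0.6]
opening: 85.0
```

Request:
{"api": "jog_arm", "payload": {"plan": [1,0,0,-20,0,1,0,30,-40,0,1,0,60,-40,0,1,0,95,-40,0,1,0,130,-40,0]}}

```text
time: 8.73
position: [496.1, 150.2, 378.6]
tcp_rot: [-3.141, -0.002, -0.065]
force: [1.5, -0.4, 0.5]
opening: 85.4
```

```bash
python3 go.py 542.5 -266 350 -3.7;  python3 - <<'E'
from bench import robot
from h import *
a=[]
for n in("scene","top"):
    c=robot.capture(n);pickle.dump(c,open(n+"4.pkl","wb"))
    x,y,w,h=(300,180,90,90) if n=="scene" else (105,170,90,90)
    a.append(cv2.resize(c["pixels"][y:y+h,x:x+w,::-1],None,fx=4.4,fy=4.4,interpolation=cv2.INTER_CUBIC))
cv2.imwrite("pics/b4.png",np.hstack(a))
E
```

```text
t 8.73 pos [496.1 150.2 378.6] rot [-1.7997e+02 -9.0000e-02 -3.7100e+00] F [ 1.5 -0.4  0.5] T [ 0.    0.03 -0.04] open 85.4 q6 0.36
shift 73.3 412.3 28.6 spin -0.0
```

View pics/b4.png

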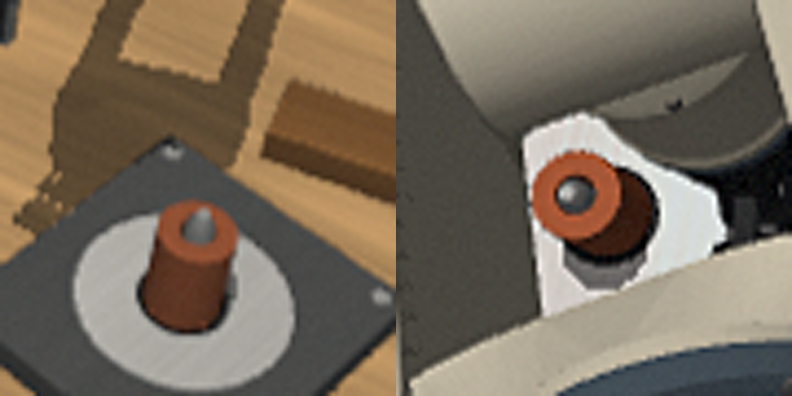

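The drum is seated with the spindle tip standing out of its top: scene crop about (200,225), top crop about (573,195). On to the gate.

Request:
{"api": "jog_arm", "payload": {"plan": [1,7,40,3,0,1,14,80,6,0,1,21,120,9,0,1,28,160,12,0,1,35,200,15,0]}}

```text
time: 9.25
position: [518.2, -52.1, 363.0]
tcp_rot: [-3.141, -0.001, -0.065]
force: [1.3, -0.1, -0.2]
opening: 85.3
```

Request:
{"api": "jog_arm", "payload": {"plan": [1,7,40,3,0,1,14,80,6,0,1,21,120,9,0,1,30,160,12,0,1,37,195,14,0]}}

```text
time: 9.67
position: [542.5, -250.0, 348.8]
tcp_rot: [3.141, -0.001, -0.066]
force: [1.0, 0.5, 0.8]
opening: 85.1
```

Request:
{"api": "jog_arm", "payload": {"plan": [1,1,14,0,0,1,1,17,0,0,1,1,17,0,0,1,1,17,0,0,1,1,17,0,0]}}

```text
time: 10.08
position: [542.1, -263.2, 348.6]
tcp_rot: [-3.141, 0.0, -0.065]
force: [-0.7, -0.1, -0.9]
opening: 85.8
```

```bash
python3 go.py 542.5 -267 207 -3.7;  python3 - <<'E'
from bench import robot
from h import *
a=[]
for n in("scene","top"):
    c=robot.capture(n);pickle.dump(c,open(n+"5.pkl","wb"))
    x,y,w,h=(150,120,90,90) if n=="scene" else (320,130,90,90)
    a.append(cv2.resize(c["pixels"][y:y+h,x:x+w,::-1],None,fx=4.4,fy=4.4,interpolation=cv2.INTER_CUBIC))
cv2.imwrite("pics/b5.png",np.hstack(a))
E
```

```text
t 10.08 pos [ 542.1 -263.2  348.6] rot [-1.7997e+02  1.0000e-02 -3.7000e+00] F [-0.7 -0.1 -0.9] T [ 0.01 -0.02  0.03] open 85.8 q6 -0.39
shift 0.6 3.8 141.6 spin -0.0
```

View pics/b5.png

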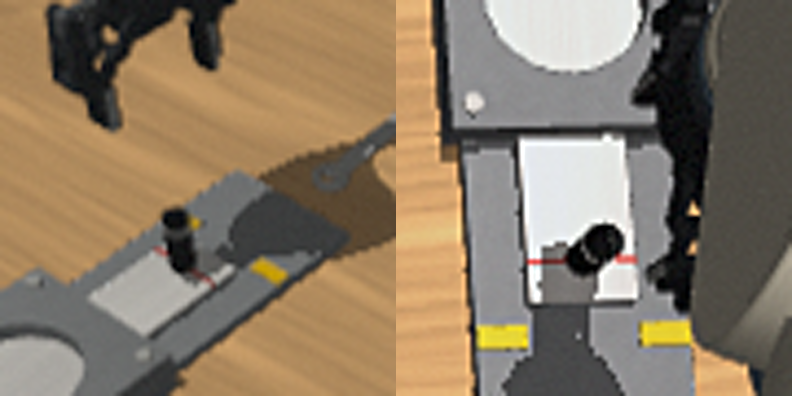

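Request:
{"api": "jog_arm", "payload": {"plan": [1,0.5,3.5,30,0,1,0.5,3.5,60,0,1,0.5,3.5,90,0,1,0.5,3.5,115,0,1,0.5,3.5,125,0]}}

```text
time: 10.6
position: [541.3, -266.7, 220.3]
tcp_rot: [-3.14, 0.004, -0.065]
force: [-0.4, 0.3, -0.4]
opening: 85.4
```

Request:
{"api": "jog_arm", "payload": {"plan": [1,0,0,6,0,1,0,0,12,0,1,0,0,16,0,1,0,0,16,0,1,0,0,16,0]}}

```text
time: 11.02
position: [542.8, -268.3, 208.4]
tcp_rot: [3.141, -0.001, -0.066]
force: [-0.1, 0.2, -0.3]
opening: 85.2
```

```bash
python3 go.py 542.5 -267 207 -3.7;  python3 - <<'E'
from bench import robot
from h import *
a=[]
for n in("scene","top"):
    c=robot.capture(n);pickle.dump(c,open(n+"6.pkl","wb"))
    x,y,w,h=(150,120,90,90) if n=="scene" else (320,130,90,90)
    a.append(cv2.resize(c["pixels"][y:y+h,x:x+w,::-1],None,fx=4.4,fy=4.4,interpolation=cv2.INTER_CUBIC))
cv2.imwrite("pics/b6.png",np.hstack(a))
c=load("top");im=c["pixels"].astype(float)
def sub(u0,u1,v0,v1,f):
    w=f(im[v0:v1,u0:u1]);w=np.clip(w,0,None);v,u=np.indices(w.shape);return (u*w).sum()/w.sum()+u0,(v*w).sum()/w.sum()+v0
red=lambda p:np.where(p[...,0]-p[...,1]>25,p[...,0]-p[...,1],0)
yel=lambda p:np.where(p[...,0]-p[...,2]>60,p[...,0]-p[...,2],0)
Y=[sub(335,354,200,212,yel),sub(372,392,200,211,yel)];Rr=[sub(349,358,186,192,red),sub(371,375,185,192,red)]
print(Y,Rr);Yp=[onz(c,*p,12.3) for p in Y];Rp=[onz(c,*p,22.2) for p in Rr]
d=Yp[1]-Yp[0];d/=np.linalg.norm(d);n=np.array([-d[1],d[0]])
print("yaw",np.degrees(np.arctan2(d[0],-d[1])),"dist",[(r-Yp[0])[:2]@n for r in Rp],Yp,Rp)
E
```

```text
t 11.02 pos [ 542.8 -268.3  208.4] rot [ 1.7997e+02 -7.0000e-02 -3.7700e+00] F [-0.1  0.2 -0.3] T [ 0.03 -0.02  0.06] open 85.2 q6 -0.4
shift -0.4 -1.3 1.4 spin -0.1
[(np.float64(342.17452830188677), np.float64(205.95064016172506)), (np.float64(383.58410303109144), np.float64(205.12111356836218))] [(np.float64(353.1950980392157), np.float64(189.0)), (np.float64(372.3849372384937), np.float64(188.49093444909346))]
yaw -3.208413016351555 dist [np.float64(43.066877338947364), np.float64(43.41011708812968)] [array([ 501.87849219, -213.11124313,   12.3       ]), array([ 495.74901765, -322.45684925,   12.3       ])] [array([ 543.20956041, -245.28301392,   22.2       ]), array([ 540.71253747, -295.9609578 ,   22.2       ])]
```

View pics/b6.png

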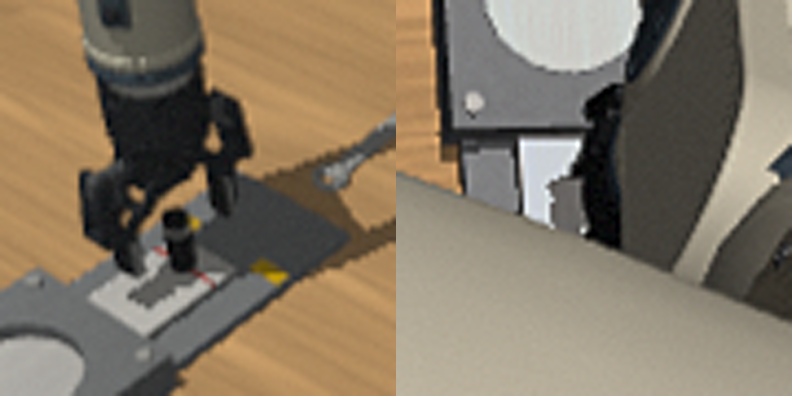

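Fingers straddle the post (scene crop: post (178,240), fingers (130,245) and (222,195)). Closing.

Request:
{"api": "jog_arm", "payload": {"plan": [0.05,0,0,0,0,0.05,0,0,0,0,0.05,0,0,0,0,0.05,0,0,0,0,0.05,0,0,0,0], "grip_force": 60}}

```text
time: 11.53
position: [542.4, -268.2, 207.5]
tcp_rot: [3.142, -0.0, -0.066]
force: [0.3, -0.7, 0.4]
opening: 25.2
```

Request:
{"api": "jog_arm", "payload": {"plan": [0.05,0,0,0,0,0.05,0,0,0,0,0.05,0,0,0,0,0.05,0,0,0,0,0.05,0,0,0,0]}}

```text
time: 11.95
position: [542.4, -268.2, 207.6]
tcp_rot: [3.142, -0.0, -0.066]
force: [-1.8, 0.9, 6.6]
opening: 20.7
```

```bash
python3 go.py;  python3 - <<'E'
from bench import robot
from h import *
c=robot.capture("scene");pickle.dump(c,open("scene7.pkl","wb"))
x,y,w,h=(150,130,90,75)
cv2.imwrite("pics/b7.png",cv2.resize(c["pixels"][y:y+h,x:x+w,::-1],None,fx=7,fy=7,interpolation=cv2.INTER_CUBIC))
E
```

```text
t 11.95 pos [ 542.4 -268.2  207.6] rot [180.    -0.    -3.77] F [-1.8  0.9  6.6] T [0.04 0.3  0.02] open 20.7 q6 -0.4
```

View pics/b7.png

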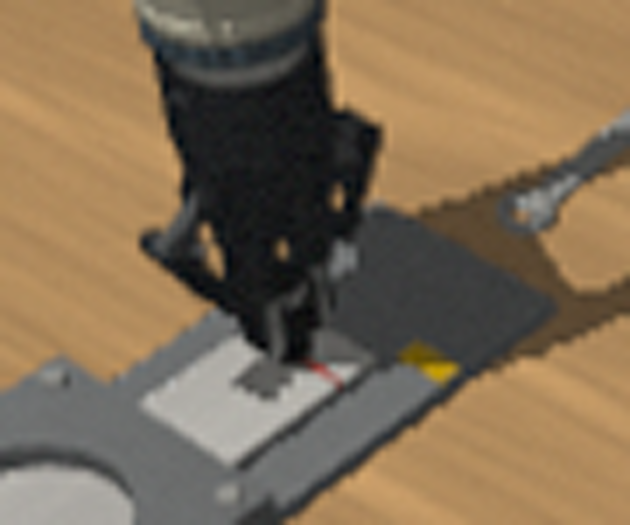

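The post is gripped (opening 20.7 mm), with the red line still near its shut position at crop (325,373). Pulling slowly.

Request:
{"api": "jog_arm", "payload": {"plan": [0.05,-3,0,0,0,0.05,-8,0.1,0,0,0.05,-13,0.1,0,0,0.05,-18,0.2,0,0,0.05,-23,0.2,0,0]}}

```text
time: 12.42
position: [520.2, -267.0, 207.7]
tcp_rot: [3.141, -0.003, -0.066]
force: [6.1, 1.4, -0.7]
opening: 20.5
```

Request:
{"api": "jog_arm", "payload": {"plan": [0.05,-5,0,0,0,0.05,-10,0.1,0,0,0.05,-15,0.1,0,0,0.05,-19,0.2,0,0,0.05,-20.5,0.2,0,0]}}

```text
time: 12.83
position: [499.9, -265.8, 207.7]
tcp_rot: [3.141, -0.004, -0.066]
force: [9.3, 1.9, -4.3]
opening: 20.8
```

Request:
{"api": "jog_arm", "payload": {"plan": [0.05,0,0,0,0,0.05,0,0,0,0,0.05,0,0,0,0,0.05,0,0,0,0,0.05,0,0,0,0]}}

```text
time: 13.25
position: [500.2, -265.9, 207.7]
tcp_rot: [3.141, -0.004, -0.066]
force: [8.0, 2.0, -1.8]
opening: 20.6
```

```bash
python3 go.py;  python3 - <<'E'
from bench import robot
from h import *
a=[]
for n in("scene","top"):
    c=robot.capture(n);pickle.dump(c,open(n+"8.pkl","wb"))
    x,y,w,h=(170,140,70,65) if n=="scene" else (320,160,70,65)
    a.append(cv2.resize(c["pixels"][y:y+h,x:x+w,::-1],None,fx=5.7,fy=5.7,interpolation=cv2.INTER_CUBIC))
cv2.imwrite("pics/b8.png",np.hstack(a))
E
```

```text
t 13.25 pos [ 500.2 -265.9  207.7] rot [179.96  -0.21  -3.79] F [ 8.   2.  -1.8] T [ 0.32 -0.92  0.05] open 20.6 q6 -0.43
```

View pics/b8.png

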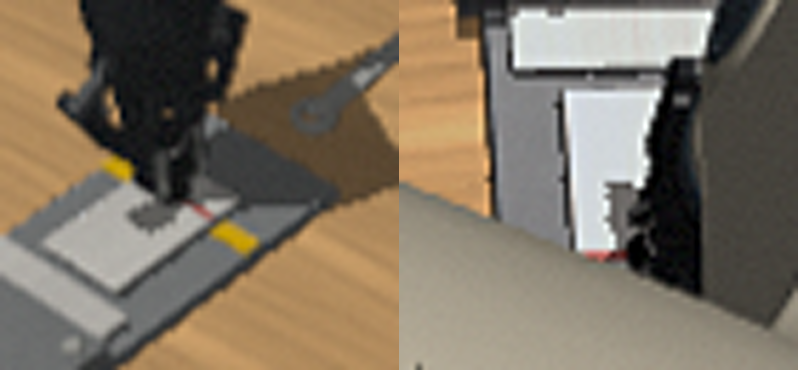

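Run:
```python
from h import *
yel=lambda p:np.where(p[...,0]-p[...,2]>60,p[...,0]-p[...,2],0)
red=lambda p:np.where(p[...,0]-p[...,1]>25,p[...,0]-p[...,1],0)
def sub(im,u0,u1,v0,v1,f):
    w=f(im[v0:v1,u0:u1]);v,u=np.indices(w.shape);return (u*w).sum()/w.sum()+u0,(v*w).sum()/w.sum()+v0
c=load("scene8");im=c["pixels"].astype(float)
a=im[140:205,170:240]
# near band 205..217, 177..185 ; far 187..195,166..173 ; red 201..209,173..180
Y=[sub(im,206,217,178,186,yel),sub(im,187,194,166,174,yel)];R=sub(im,202,207,174,180,lambda p:np.where((p[...,0]-p[...,1]>25)&(p[...,1]-p[...,2]<30),p[...,0]-p[...,1],0))
print(Y,R)
Yp=[onz(c,*p,12.3) for p in Y];r=onz(c,*R,22.2)
d=Yp[0]-Yp[1];d/=np.linalg.norm(d);n=np.array([d[1],-d[0]])
print(Yp,r,"off normal (pull-axis +x)",(r-Yp[0])[:2]@n,n)
# using band direction known yaw -3.2 and near band only
n2=np.array([np.cos(np.radians(-3.2)),np.sin(np.radians(-3.2))]);print((r-Yp[0])[:2]@n2)
c=load("top8");im=c["pixels"].astype(float);R=sub(im,351,359,201,208,red)
t0=load("top");p=onz(c,*R,22.2);y0=np.array([501.88,-213.11]);print("top",R,p,(p[:2]-y0)@n2, )
```

```text
[(np.float64(210.81914893617022), np.float64(181.28463356973995)), (np.float64(189.78585526315788), np.float64(168.68980263157894))] (np.float64(205.01754385964912), np.float64(176.70877192982456))
[array([ 502.54086669, -218.26695245,   12.3       ]), array([ 497.03757887, -323.56006874,   12.3       ])] [ 504.321873   -242.13066703   22.2       ] off normal (pull-axis +x) 3.0241479546080132 [ 0.99863691 -0.05219512]
3.11033775999388
top (np.float64(355.1131284916201), np.float64(204.33240223463687)) [ 501.95476331 -245.03346699   22.2       ] 1.856662708853418
```

Both views put the red line 2–3 mm short of the mark's centre, which is already inside the 14 mm band. I'll pull 2.5 mm more.

Request:
{"api": "jog_arm", "payload": {"plan": [0.05,-1,0,0,0,0.05,-2,0,0,0,0.05,-2.5,0,0,0,0.05,-2.5,0,0,0,0.05,-2.5,0,0,0]}}

```text
time: 13.77
position: [497.8, -265.7, 207.7]
tcp_rot: [3.141, -0.004, -0.066]
force: [8.3, 2.3, -2.6]
opening: 21.0
```

Request:
{"api": "jog_arm", "payload": {"plan": [0.05,0,0,0,0,0.05,0,0,0,0,0.05,0,0,0,0,0.05,0,0,0,0,0.05,0,0,0,0]}}

```text
time: 14.18
position: [497.8, -265.7, 207.7]
tcp_rot: [3.141, -0.004, -0.066]
force: [8.5, 2.0, -2.4]
opening: 20.6
```

```bash
python3 go.py
python3 - <<'E'
from bench import robot
from h import *
for n in("scene","top"):
    c=robot.capture(n);pickle.dump(c,open(n+"9.pkl","wb"))
    cv2.imwrite(f"pics/{n}9.png",c["pixels"][:,:,::-1])
red=lambda p:np.where((p[...,0]-p[...,1]>25)&(p[...,1]-p[...,2]<30),p[...,0]-p[...,1],0)
yel=lambda p:np.where(p[...,0]-p[...,2]>60,p[...,0]-p[...,2],0)
def sub(im,u0,u1,v0,v1,f):
    w=f(im[v0:v1,u0:u1]);v,u=np.indices(w.shape);return (u*w).sum()/w.sum()+u0,(v*w).sum()/w.sum()+v0
n2=np.array([np.cos(np.radians(-3.2)),np.sin(np.radians(-3.2))])
c=load("scene9");im=c["pixels"].astype(float);y=onz(c,*sub(im,206,217,178,186,yel),12.3);R=sub(im,202,208,173,180,red);r=onz(c,*R,22.2);print(R,(r-y)[:2]@n2)
c=load("top9");im=c["pixels"].astype(float);R=sub(im,351,359,201,209,red);p=onz(c,*R,22.2);print(R,(p[:2]-[501.88,-213.11])@n2)
E
python3 go.py
```

```text
t 14.18 pos [ 497.8 -265.7  207.7] rot [179.96  -0.22  -3.78] F [ 8.5  2.  -2.4] T [ 0.29 -0.96  0.04] open 20.6 q6 -0.43
(np.float64(205.16176470588235), np.float64(176.11764705882354)) 0.6712966852029969
(np.float64(354.69119070667955), np.float64(205.32333010648597)) -0.7534105392209678
t 14.28 pos [ 497.8 -265.7  207.7] rot [179.96  -0.22  -3.79] F [ 9.2  2.3 -2.9] T [ 0.37 -0.99  0.01] open 20.7 q6 -0.43
```

View pics/scene9.png

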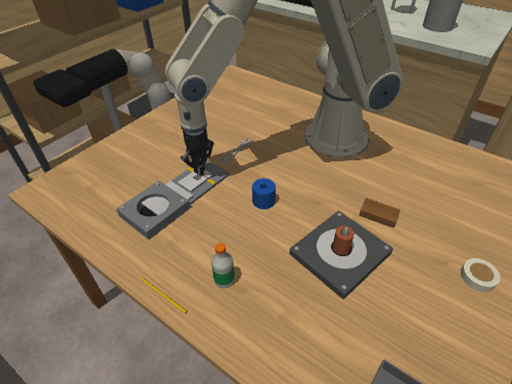

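The red line is within 1 mm of the mark's centre in both views (+0.7 mm and −0.75 mm). The scene view shows the drum on the spindle at (343,240), the gate held open at (198,177), and the other items where they were. Handing in.

Run:
```python
from bench import robot
print(robot.hand_in())
```

```text
the job is handed in; nothing more can be done
None
```

The drum is on the spindle and released, and I handed the job in at about 14.3 s with the gripper holding the dust gate open at the yellow mark.

- **Drum:** it slid down with almost no force. It touched the plate at the height I had worked out for fully down, and I pressed to about 26 N before letting go. Pictures taken afterwards show it upright on the plate with the spindle tip standing out of the top.
- **Gate:** I gripped the post at 60 N (opening 20.7 mm) and pulled the slide out about 44.5 mm. The first pull stopped 2–3 mm short of the mark's centre, so I pulled 2.5 mm more. The grip was steady against a spring pull of about 9 N.
- **Red line in the mark:** the two cameras disagree slightly. One puts the red line 0.7 mm short of the centre and the other 0.75 mm past it. Both are well inside the 14 mm mark.
- **Other items:** the blue drum, glue bottle, wrench and offcut look undisturbed in the last scene picture. I did not measure their positions again.

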